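Load the second drilled plate on its carrier and send it down the roller lane

TASK

Finish loading the carrier that stands on the loading plate at the top of the roller lane: take the drilled plate off the timber and lower it, do not drop it, over the carrier's four posts until it lies flat on the plate already there. Then push the loaded carrier smoothly, without lifting it, off the loading plate onto the rollers and let it run down by itself until it rests against the stop. Leave the other things on the bench where they are.

Things in the scene. Friction and masses are not known exactly. Their poses are not given: they have to be found in the camera images.
- lane: Gravity roller lane, fixed on the bench, 126 mm wide, 630 mm long. Origin at bench height below the line where the level loading plate ends and the rollers begin. Its y points uphill along the lane (robot's left), x across, z up. The loading plate reaches 240 mm along +y, top 110 mm above the bench, open at its end. Green side rails, 118 mm apart inside, rise 12 mm above plate and rollers.
- lane_edge (a point): Middle of the edge between loading plate and rollers, on the top surface, 110 mm above the bench. From here 12 free-running steel rollers (diameter 22 mm, every 27.5 mm) slope down at 6 degrees for 360 mm along the lane's -y to the stop.
- lane_stop (a point): Middle of the stop's buffer face at the low end of the lane, at the level of the roller tops (74 mm above the bench). The stop stands about 27 mm higher than the rollers.
- carrier: Loose grey plastic carrier on the loading plate, 110 mm wide (its x), 180 mm long (its y, +y uphill), base 20 mm thick, 0.4 kg. Origin: centre of its underside. Four posts at x = +-19, y = +-56 mm: a shoulder 18 mm across, topping 36 mm above the underside, carries the plates; on it a 10 mm pin, its last 6 mm tapering to a 4 mm tip 62 mm above the underside. 4 mm play to each rail.
- carrier_back (a point): Middle of the carrier's uphill end face, 10 mm above its underside: where to push. The carrier slides on the plate (a few newtons), tips onto the rollers when its middle is about 15 mm past lane_edge (the uphill end then lifts up to 11 mm), and rolls on by itself at about 0.12 m/s.
- carrier_front (a point): Middle of the bottom edge of the carrier's downhill end face; it meets lane_stop when the carrier is home.
- plate_low: Loose aluminium plate like the other one, already lying on the post shoulders; origin at the centre of its underside.
- plate: Loose flat aluminium plate, 64 mm wide (its x), 150 mm long (its y), 8 mm thick, 0.2 kg, with four holes of 14 mm at x = +-19, y = +-56 mm; the same turned by half a turn. Origin at the centre of its underside. It lies flat on the timber at the start. Fully down on the carrier its underside is 44 mm above the carrier's underside.
- batten: Fixed piece of timber on the bench, 44 mm wide (its x), 190 mm long (its y), 26 mm high, below the plate, which overhangs it 10 mm on each long side. Origin at the centre of its underside.
- cup: Loose paper cup, 74 mm across, 90 mm high; leave alone. Origin at the centre of its underside.
- tin: Loose closed tin, 64 mm across, 85 mm high; leave alone. Origin at the centre of its underside.
- spanner: Loose spanner, 200 mm long, lying on the bench beyond the lane; leave alone.
Mind the look-alikes: they are no part of the job. What is shaped like the plate but purple or turquoise is not meant. What is shaped like the plate_low but purple or yellow is not meant.

How it is judged (in metres and radians):
On the way, in this order (a step that is already met when the one before it is completed fails the run):
1. the plate lies flat on the lower plate over all four posts, the carrier still on the loading plate (z of plate in the frame of carrier between 0.0415 and 0.0465 m and x of plate in the frame of carrier between -0.005 and 0.005 m and y of plate in the frame of carrier between -0.005 and 0.005 m and y of carrier in the frame of lane above 0.02 m), for 0.2 s.
2. the carrier rolls on the rollers, touched by nothing of the robot, more than 40 mm short of the stop (y of carrier in the frame of lane below -0.005 m and distance between carrier_front and lane_stop above 0.04 m and contact force between each of the fingers, the arm and carrier below 0.1 N and contact force between each of the fingers, the arm and plate below 0.1 N and contact force between each of the fingers, the arm and plate_low below 0.1 N), for 0.1 s.
At the end, for the whole second after the job is handed in: The carrier stands on the rollers, its downhill end within 10 mm of the stop, square in the lane and at rest; both plates lie flat on it, over all four posts, the new plate within 2.5 mm of its full depth (distance between carrier_front and lane_stop below 0.01 m and angle between carrier's own z axis and vertical below 0.14 rad and angle between the y axis of carrier and the y axis of lane, either way round below 0.16 rad and z of plate in the frame of carrier between 0.0415 and 0.0465 m and x of plate in the frame of carrier between -0.005 and 0.005 m and y of plate in the frame of carrier between -0.005 and 0.005 m and z of plate_low in the frame of carrier between 0.0335 and 0.0385 m and linear speed of each of carrier, plate below 0.02 m/s); the robot touches nothing.
It fails at once if the carrier is lifted more than 15 mm off the loading plate's level (z of carrier in the frame of lane above 0.125 m).
It fails at once if the plate is dropped onto the carrier (falls freely by more than about 15 mm) (horizontal distance between plate and carrier below 0.05 m and linear speed of plate above 0.55 m/s and contact force between the fingers and plate below 0.1 N).
It fails at once if the carrier is shot down the lane (faster than 0.5 m/s) (linear speed of carrier above 0.5 m/s).
It fails at once if the cup, tin or spanner is moved more than 30 mm (distance of any of cup, tin, spanner from where it was at the start of the episode above 0.03 m).
It also fails if it takes over 51 s, if anything falls off the work surface, if the arm or the gripper's body presses on something with over 40 N, if the wrist force passes 120 N, or if a joint passes its speed limit or range.

ROBOT

A 7-joint arm with a two-finger parallel gripper is mounted at the origin on the work surface. World frame = base frame: x ahead of the robot, y to its left, z up, the work surface at z = 0. Lengths are in mm, angles in rad, forces in N, time in s.
With the tool pointing down it reaches from about 425 to 975 mm from the base axis. Payload 16.7 kg.
Tool frame: the origin (TCP) lies on the centre line of the jaws, within the pads' length; the fingertips stand 11 mm ahead of it and the grasp point (between the pads) lies 8 mm behind it; z points along the fingers, y is the direction in which the jaws open and shut (so a half turn about z gives the same grasp; the last joint's range is limited). The gripper opens to 85 mm and grips with 20 to 120 N. Pads are 22 mm wide; open, the fingers measure 114 mm over their backs; the gripper's body (76 mm by 85 mm) begins 54 mm behind the grasp point. The pads swing forward as they close: fully open they stand 13 mm farther back than shut.
Start: joints at [1.079, 0.426, 0.074, 1.606, -0.034, 1.111, -0.067], TCP at [226.852, -635.7, 242.302] pointing down, gripper open.
Joint ranges: [-2.85, 2.85], [-0.5, 2.14], [-1.23, 1.37], [0.21, 2.46], [-1.02, 4.16], [0.16, 2.05], [-2.73, 2.73]. Speed limits (rad/s): [1.89, 1.89, 2.39, 2.39, 3.01, 3.01, 3.01].

INTERFACE

Orientations are given as a unit quaternion [x, y, z, w].
In Python, from workcell import get_state, optics, r gives the robot as it stands.
- The arm moves only by the tool play_rows, never from a script. Its argument "moves" is a list of rows, each a list of 6 numbers: the shift along the tool's x, y, z as a fraction of full scale, then the turn, a rotation vector about the tool's x, y, z as a fraction of full scale. In form: [[dx, dy, dz, wx, wy, wz], ...]. A call has 1 to 8 rows; each row is the pose to reach, as a shift and turn from the pose commanded when the call began, along the tool's axes at that moment; what a row does not reach only later rows make up. Full scale, the value 1, is 150 mm for a shift and 90 degrees for a turn. A row lasts 1/8 s, in which the tool goes at most 62.5 mm and 10.7 degrees, less where a joint would pass 70% of its speed; a pose out of reach is approached as far as the arm can. A call with a number of a shift or a turn outside -1 to 1 is refused whole. A call with a gripper value outside its range is refused whole. "claw" is the finger opening in mm, from 0 to 85.4, set as the call begins (left out, the last holds). The fingers move at their own pace and stop on an object; the grip force is fixed at half the most. Time passes only in rows, so rows that repeat a pose let the fingers close. It gives the time, the measured TCP pose, the force and the opening at its end, in the units of the state.
- get_state(): the state, without advancing time (a new reading comes with each control period).
- optics.read_camera(name): name is "scene" or "top"; returns a dict with "img" (420x560x3 uint8, red, green, blue), "vertical_fov" (degrees; the focal length in pixels is half the picture's height over the tangent of half this angle, whatever the lens; pixels are square), "cx", "cy" (the principal point, pixels), "distortion" ([k1, k2, p1, p2, k3] as OpenCV has them; the pictures are not rectified), "position" and "attitude" of the camera in the world. Camera axes: x right, y down, z forward; pixel columns grow to the right and rows downward; lengths in mm; the calibration is good to about 2 mm. A picture is of the moment at which its call begins. There is no depth.
- r.sign_off(): hands the job in, once; it reports no verdict.
The state is a dict: "time_s": time; "joint_positions": joint angles; "dq": joint speeds; "joint_efforts": joint torques, N m; "position": TCP position; "tcp_rot": TCP orientation; "contact_force": force on the tool from outside, world axes, zero at the start; "torque": the same for the moment, N m; "opening": opening from 0.0 (shut) to 1.0 (fully open).
Only numpy, scipy, OpenCV 4.12 (cv2) and the standard library are available. Lean on these libraries where they do the work, as an engineer would, in place of code of your own. Each camera call takes 0.05 s, during which the arm holds its last target.

## Working session

There is one attempt and no reset: what is moved stays moved. The work goes in short steps, Python scripts to look and compute and a tool call to move; the robot and the scene stay as the last step left them, time stands still between calls to the robot, and variables do not carry over. Pictures are saved under pics/ and viewed, and the job is handed in when it is done.

Besides the shell and the picture viewer there is one more tool, called as name([rows], argument=value, ...), one row to a line, values as JSON. play_rows: Moves the arm, as the interface text tells. Shift numbers are shares of 150 mm and turn numbers shares of 90 degrees, none past 1 either way. Its arguments: {"type":"object","properties":{"moves":{"type":"array"},"claw":{"type":"number"}},"required":["moves"]}

```bash
mkdir -p pics
cat > h.py <<'E'
import numpy as np, cv2
from scipy.spatial.transform import Rotation as R
def K(c):
    h=c["img"].shape[0]; f=h/2/np.tan(np.radians(c["vertical_fov"])/2)
    return np.array([[f,0,c["cx"]],[0,f,c["cy"]],[0,0,1.]])
def Rm(c):
    a=np.array(c["attitude"],float)
    return R.from_quat(a).as_matrix() if a.size==4 else a.reshape(3,3)
def ray(c,uv,z):
    p=cv2.undistortPoints(np.array(uv,float).reshape(-1,1,2),K(c),np.array(c["distortion"],float)).reshape(-1,2)
    d=np.c_[p,np.ones(len(p))]@Rm(c).T; o=np.array(c["position"],float)
    return o+d*((z-o[2])/d[:,2])[:,None]
def proj(c,P):
    Rc=Rm(c).T; t=-Rc@np.array(c["position"],float)
    return cv2.projectPoints(np.array(P,float).reshape(-1,3),cv2.Rodrigues(Rc)[0],t,K(c),np.array(c["distortion"],float))[0].reshape(-1,2)
def save(img,n,s=1): cv2.imwrite(n,cv2.resize(img[...,::-1],None,fx=s,fy=s,interpolation=cv2.INTER_CUBIC))
E
python3 - <<'E'
from h import *
import pickle
from workcell import get_state, optics, r
d={}
for n in("scene","top"):
    c=optics.read_camera(n); d[n]=c; save(c["img"],f"pics/{n}0.png",1.4)
    print(n,{k:v for k,v in c.items() if k!="img"})
pickle.dump(d,open("c0.pkl","wb")); print(get_state())
E
```

```text
scene {'vertical_fov': 44.35288926999713, 'cx': 279.51073542782007, 'cy': 208.96585921193906, 'distortion': array([0.01671356, 0.        , 0.        , 0.        , 0.        ]), 'position': array([1006.2008368 , -775.35946502, 1017.0160853 ]), 'attitude': array([ 0.89764906,  0.22481948, -0.10084266, -0.36539447])}
top {'vertical_fov': 46.511117704971866, 'cx': 278.29628137358804, 'cy': 203.24520731226963, 'distortion': array([-0.16794753,  0.        ,  0.        ,  0.        ,  0.        ]), 'position': array([ 399.63385584,  -10.64216708, 1693.53871364]), 'attitude': array([-0.70009434,  0.71245845, -0.02969178,  0.03727291])}
{'time_s': 0.1, 'joint_positions': array([ 1.07853521,  0.42668222,  0.07385703,  1.60654307, -0.03409614,
        1.11080118, -0.06709345]), 'dq': array([ 0.00110688, -0.00222556,  0.0011155 , -0.00048973, -0.00038545,
        0.00139651, -0.00107119]), 'joint_efforts': array([ 9.56188131e-03, -9.51533818e+01,  3.77144381e+00, -4.64408863e+01,
        1.95754756e-02,  6.52694609e-03,  5.41079100e-05]), 'position': array([ 226.71268795, -635.40895036,  241.67219534]), 'tcp_rot': array([ 9.85352397e-01,  1.70529494e-01, -1.43494326e-04, -5.69404488e-04]), 'contact_force': array([-0.35908029,  0.97321339,  0.49155314]), 'torque': array([ 0.06146578,  0.03751953, -0.03429829]), 'opening': 1.0015245436501623}
```

View pics/scene0.png

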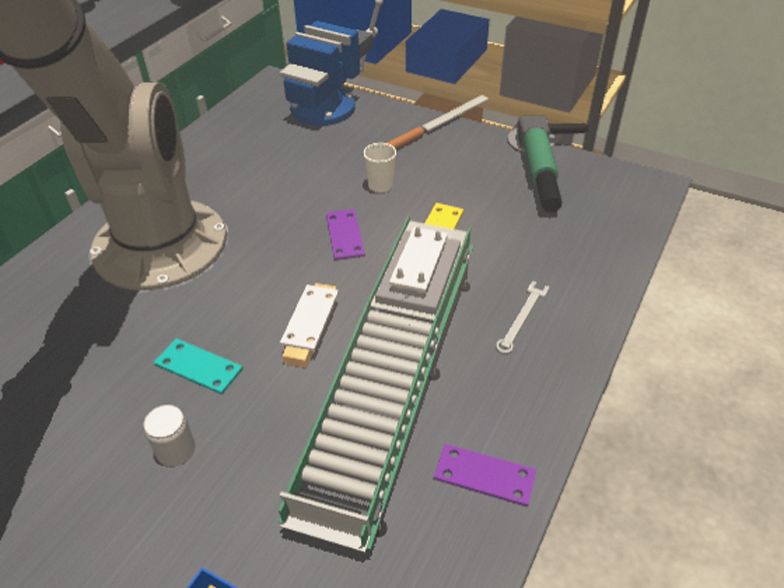

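View pics/top0.png

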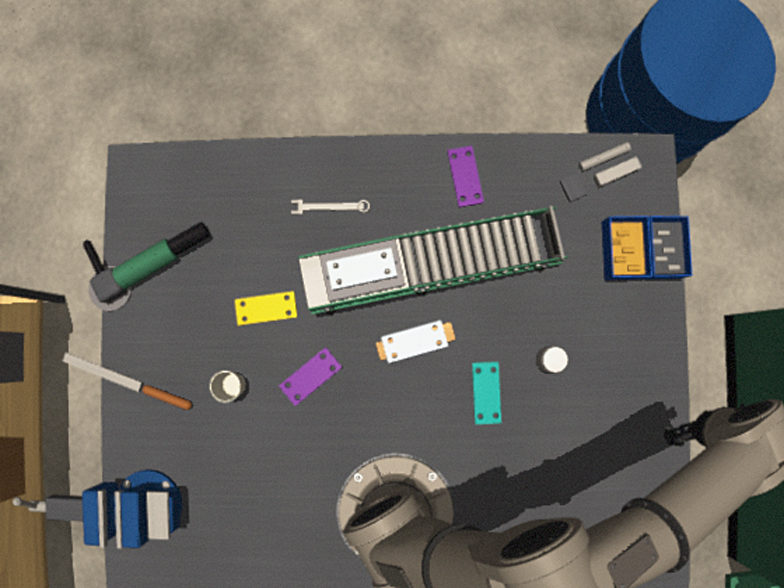

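The white plate on the timber is at top (415,341) and scene (309,318) in the viewed pictures. Look-alikes in the top view are purple (310,376), purple (466,176), turquoise (487,393) and yellow (266,308). plate_low, white and already on the carrier, is at (362,268). The white aluminium one on the timber fits the description, so I'll check it in a crop and measure.

```bash
cat > m.py <<'E'
from h import *
import pickle
d=pickle.load(open("c0.pkl","rb"))
def white(c,box):
    im=c["img"];x0,y0,x1,y1=box
    hsv=cv2.cvtColor(im,cv2.COLOR_RGB2HSV)
    m=((hsv[...,1]<30)&(hsv[...,2]>195)).astype(np.uint8)*255
    k=np.zeros_like(m);k[y0:y1,x0:x1]=m[y0:y1,x0:x1]
    cs,_=cv2.findContours(k,cv2.RETR_EXTERNAL,cv2.CHAIN_APPROX_NONE)
    return max(cs,key=cv2.contourArea),k
for n,box in(("top",(265,220,330,265)),("top",(225,170,295,212)),("scene",(195,195,245,260)),("scene",(270,155,325,210))):
    c=d[n];ct,k=white(c,box)
    x0,y0,x1,y1=box
    a=c["img"][y0:y1,x0:x1];b=np.repeat(k[y0:y1,x0:x1,None],3,2)
    save(np.hstack([a,b]),f"pics/crop_{n}_{x0}.png",5)
    z=34 if x0 in(265,195) else 154
    P=ray(c,ct.reshape(-1,2),z)[:,:2].astype(np.float32)
    r=cv2.minAreaRect(P); print(n,box,r, np.round(cv2.boxPoints(r),1).tolist())
E
python3 m.py; ls pics
```

```text
top (265, 220, 330, 265) ((419.1306457519531, -50.836029052734375), (64.19636535644531, 149.39663696289062), 14.671225547790527) [[369.20001220703125, 13.300000190734863], [407.0, -131.1999969482422], [469.1000061035156, -115.0], [431.29998779296875, 29.600000381469727]]
top (225, 170, 295, 212) ((585.7249755859375, 69.00245666503906), (65.76314544677734, 152.18287658691406), 10.995092391967773) [[538.9000244140625, 137.39999389648438], [568.0, -12.0], [632.5, 0.6000000238418579], [603.5, 150.0]]
scene (195, 195, 245, 260) ((421.862060546875, -53.738433837890625), (63.72134017944336, 150.9359588623047), 14.773765563964844) [[371.79998779296875, 11.100000381469727], [410.29998779296875, -134.8000030517578], [471.8999938964844, -118.5999984741211], [433.3999938964844, 27.399999618530273]]
scene (270, 155, 325, 210) ((584.5078735351562, 70.73934173583984), (79.94842529296875, 160.64755249023438), 10.731837272644043) [[530.2999877929688, 142.1999969482422], [560.2000122070312, -15.600000381469727], [638.7000122070312, -0.699999988079071], [608.7999877929688, 157.10000610351562]]
crop_scene_195.png
crop_scene_270.png
crop_top_225.png
crop_top_265.png
scene0.png
top0.png
```

View pics/crop_top_265.png

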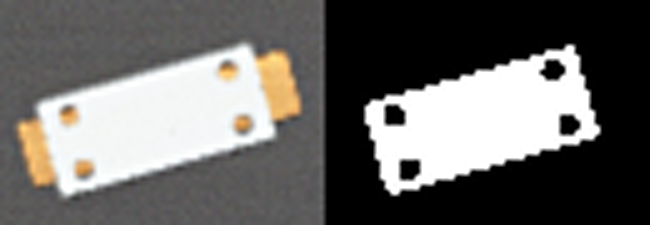

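View pics/crop_top_225.png

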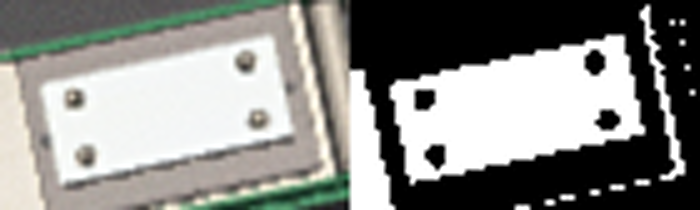

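View pics/crop_scene_270.png

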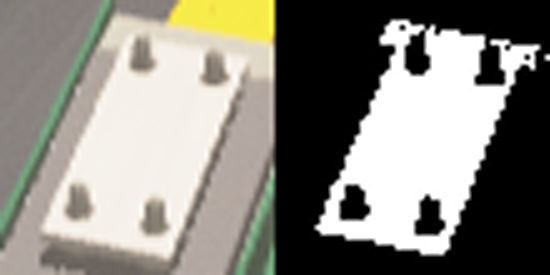

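View pics/crop_scene_195.png

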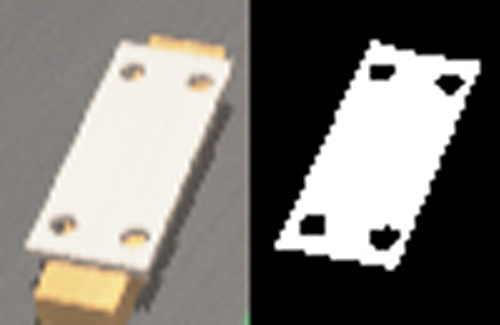

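The crops confirm the white plate with four holes on the orange timber. The carrier pins show as dark blobs in both views. Next I measure pins, holes, rails and the tin.

```bash
cat > m2.py <<'E'
from m import *
def fit(P,lx=19,ly=56):
    # order corners, return centre,yaw
    P=np.array(P)[:,:2]; c=P.mean(0)
    r=cv2.minAreaRect(P.astype(np.float32)); b=cv2.boxPoints(r)
    e=[b[1]-b[0],b[2]-b[1]]; e=max(e,key=np.linalg.norm); e=e*np.sign(e[1])
    return c,np.degrees(np.arctan2(-e[0],e[1])),r[1]
print()
for n,box,z in(("top",(265,220,330,265),34),("top",(225,170,295,212),163),("scene",(195,195,245,260),34),("scene",(270,155,325,210),163)):
    c=d[n];ct,k=white(c,box)
    hull=cv2.convexHull(ct); m=np.zeros_like(k);cv2.fillPoly(m,[hull],255)
    hsv=cv2.cvtColor(c["img"],cv2.COLOR_RGB2HSV)
    if z==163: h=(hsv[...,2]<175)
    else: h=(k==0)
    m=cv2.erode(m,np.ones((3,3)))
    h=(h&(m>0)).astype(np.uint8)
    nn,_,st,ce=cv2.connectedComponentsWithStats(h)
    idx=sorted(range(1,nn),key=lambda i:-st[i,4])[:4]
    print(n,z,np.round(ce[idx],1).tolist(),st[idx,4])
    print(*fit(ray(c,ce[idx],z)))
# rails top view
c=d["top"];hsv=cv2.cvtColor(c["img"],cv2.COLOR_RGB2HSV)
g=cv2.inRange(hsv,(50,90,40),(80,255,255)); g[:140]=0;g[235:]=0;g[:,:205]=0;g[:,415:]=0
save(np.hstack([c["img"][135:235,205:415],np.repeat(g[135:235,205:415,None],3,2)]),"pics/rails.png",1.9)
# tin, cup
for nm,uv,z in(("tin",(553/1.4,360/1.4),85),("cup",(229/1.4,386/1.4),90)): print(nm,ray(c,uv,z))
print("edge",ray(c,[(398/1.4,238/1.4),(408/1.4,290/1.4)],110))
E
python3 m2.py|sed -n '5,$p'
```

```text
top 34 [[310.1, 233.5], [278.4, 242.6], [281.4, 253.4], [313.3, 244.5]] [15 15 15 14]
[419.38838479 -51.20713072] 14.827095 (38.646827697753906, 112.1450424194336)
top 163 [[273.5, 182.1], [239.4, 189.4], [276.0, 193.5], [241.8, 200.8]] [15 12 11 11]
[583.72174374  68.97393604] 11.061378 (37.15144348144531, 110.37075805664062)
scene 34 [[221.3, 242.1], [207.1, 239.6], [234.5, 211.2], [220.9, 208.9]] [21 19 16 14]
[423.05831879 -54.99605593] 14.738583 (38.371803283691406, 111.86254119873047)
scene 163 [[300.3, 198.3], [285.1, 195.3], [312.3, 168.7], [297.9, 165.8]] [25 24 23 21]
[589.89153568  61.38991152] 11.281029 (37.84905242919922, 112.347900390625)
tin [[ 366.91071529 -377.00525021   85.        ]]
cup [[318.59811232 388.2419205   90.        ]]
edge [[659.37659619 -16.41678506 110.        ]
 [536.75240809 -37.41467959 110.        ]]
```

View pics/rails.png

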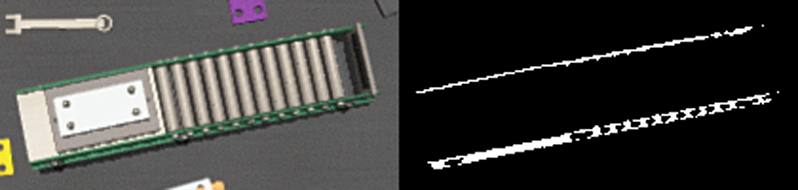

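```bash
cat > plan.py <<'E'
import sys
from h import *
from workcell import get_state
# usage: plan.py x y z yaw(tool x dir, deg)
s=get_state(); p=np.array(s["position"]); Rt=R.from_quat(s["tcp_rot"])
x,y,z,yw=map(float,sys.argv[1:5])
a=np.radians(yw); X=np.array([np.cos(a),np.sin(a),0]); Z=np.array([0,0,-1.]); Y=np.cross(Z,X)
T=R.from_matrix(np.c_[X,Y,Z])
sh=Rt.inv().apply(np.array([x,y,z])-p)/150; tu=(Rt.inv()*T).as_rotvec()/(np.pi/2)
print("t",round(s["time_s"],2),"pos",p.round(1),"yaw",R.from_quat(s["tcp_rot"]).as_matrix()[:,0].round(3),"F",np.round(s["contact_force"],1),"op",round(s["opening"],3),"q",np.round(s["joint_positions"],2))
print("row",np.round(np.r_[sh,tu],3).tolist())
E
python3 plan.py 424 -67 200 104.75; python3 plan.py 300 -450 240 47
```

```text
t 0.1 pos [ 226.7 -635.4  241.7] yaw [ 0.942  0.336 -0.   ] F [-0.4  1.   0.5] op 1.002 q [ 1.08  0.43  0.07  1.61 -0.03  1.11 -0.07]
row [2.512, -3.127, 0.281, -0.001, -0.001, -0.946]
t 0.1 pos [ 226.7 -635.4  241.7] yaw [ 0.942  0.336 -0.   ] F [-0.4  1.   0.5] op 1.002 q [ 1.08  0.43  0.07  1.61 -0.03  1.11 -0.07]
row [0.876, -1.0, 0.012, -0.001, -0.0, -0.304]
```

play_rows([
  [0.22, -0.25, 0, 0, 0, -0.08],
  [0.45, -0.5, 0, 0, 0, -0.16],
  [0.66, -0.75, 0, 0, 0, -0.24],
  [0.88, -1, 0, 0, 0, -0.32],
], claw=85)

```text
time_s: 0.6
position: [301.0, -448.4, 242.1]
tcp_rot: [0.911, 0.412, -0.0, -0.0]
contact_force: [1.2, -0.6, -0.0]
opening: 0.996
```

```bash
python3 plan.py 424 -67 200 104.75
```

```text
t 0.6 pos [ 301.  -448.4  242.1] yaw [ 0.66   0.751 -0.   ] F [ 1.2 -0.6 -0. ] op 0.996 q [ 0.94  0.21 -0.09  1.9   0.02  1.03  0.12]
row [2.451, -1.063, 0.281, -0.0, -0.0, -0.623]
```

play_rows([
  [0.3, -0.11, 0, 0, 0, -0.08],
  [0.6, -0.22, 0.02, 0, 0, -0.16],
  [0.85, -0.32, 0.05, 0, 0, -0.22],
  [1, -0.43, 0.1, 0, 0, -0.25],
])

```text
time_s: 1.1
position: [352.7, -293.3, 227.2]
tcp_rot: [0.813, 0.582, 0.0, 0.0]
contact_force: [0.5, -0.8, 0.3]
opening: 0.992
```

```bash
python3 plan.py 424 -67 160 104.75
```

```text
t 1.1 pos [ 352.7 -293.3  227.2] yaw [0.323 0.946 0.   ] F [ 0.5 -0.8  0.3] op 0.992 q [ 0.79  0.1  -0.26  2.08  0.03  0.97  0.19]
row [1.581, -0.037, 0.448, 0.0, -0.0, -0.373]
```

play_rows([
  [0.3, -0.01, 0.08, 0, 0, -0.1],
  [0.6, -0.02, 0.16, 0, 0, -0.2],
  [0.8, -0.03, 0.24, 0, 0, -0.3],
  [1, -0.03, 0.3, 0, 0, -0.373],
])

```text
time_s: 1.6
position: [396.7, -150.6, 181.8]
tcp_rot: [0.61, 0.792, -0.0, -0.0]
contact_force: [0.0, 0.4, 0.1]
opening: 0.999
```

```bash
python3 plan.py 424.3 -67 80 104.75
```

```text
t 1.6 pos [ 396.7 -150.6  181.8] yaw [-0.255  0.967  0.   ] F [0.  0.4 0.1] op 0.999 q [ 0.63  0.11 -0.44  2.18  0.06  0.86  0.41]
row [0.492, 0.32, 0.679, -0.0, -0.0, 0.0]
```

play_rows([
  [0.25, 0.16, 0.1, 0, 0, 0],
  [0.492, 0.32, 0.3, 0, 0, 0],
  [0.492, 0.32, 0.5, 0, 0, 0],
  [0.492, 0.32, 0.68, 0, 0, 0],
])

```text
time_s: 2.1
position: [424.6, -67.7, 79.2]
tcp_rot: [0.612, 0.791, 0.0, -0.0]
contact_force: [0.9, -1.2, 1.3]
opening: 1.0
```

```bash
python3 plan.py 424.3 -67 22 104.75
python3 - <<'E'
from h import *
from workcell import optics
for n in("top","scene"):
    c=optics.read_camera(n); save(c["img"][120:320,160:420] if n=="top" else c["img"][140:300,130:340],f"pics/{n}1.png",3)
E
```

```text
t 2.1 pos [424.6 -67.7  79.2] yaw [-0.252  0.968  0.   ] F [ 0.9 -1.2  1.3] op 1.0 q [ 0.43  0.31 -0.48  2.25  0.24  0.63  0.03]
row [0.005, -0.0, 0.382, -0.0, -0.0, -0.002]
```

View pics/top1.png

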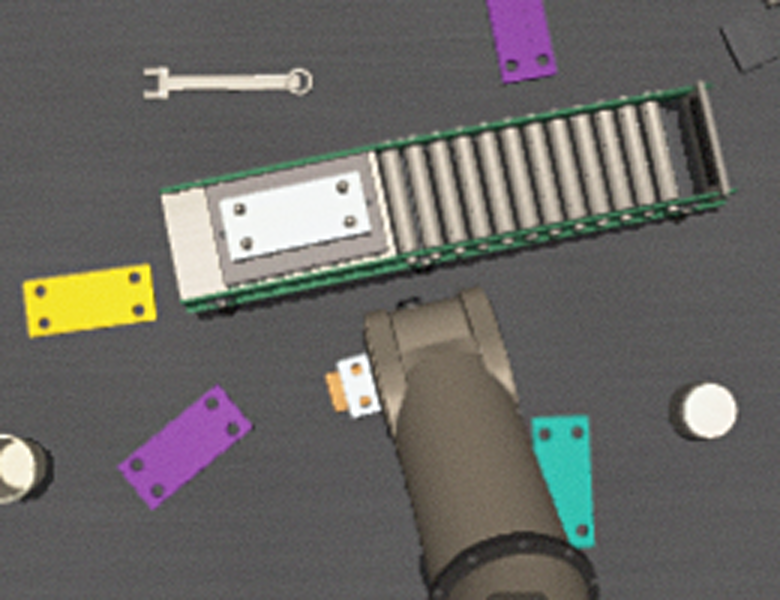

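View pics/scene1.png

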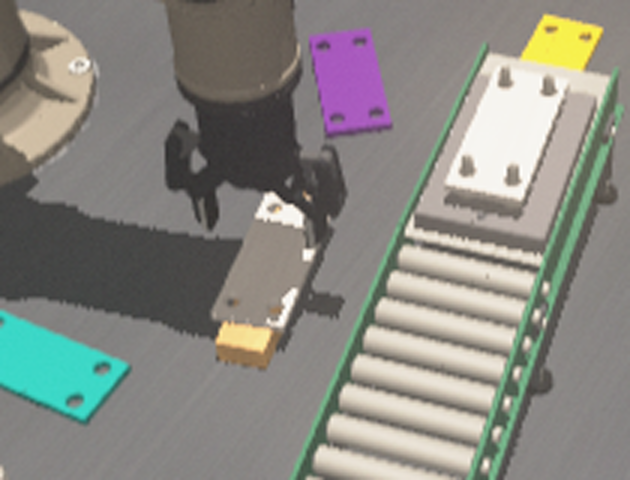

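The top view shows the jaws over the timber, with the plate's uphill end still visible at crop (357,383). In the scene view the open fingers straddle the plate, with no contact. Now I descend.

play_rows([
  [0.005, 0, 0.15, 0, 0, 0],
  [0.005, 0, 0.28, 0, 0, 0],
  [0.005, 0, 0.36, 0, 0, 0],
  [0.005, 0, 0.385, 0, 0, 0],
  [0.005, 0, 0.385, 0, 0, 0],
])

```text
time_s: 2.82
position: [424.8, -67.6, 23.0]
tcp_rot: [0.612, 0.791, 0.0, 0.0]
contact_force: [-0.1, 0.2, -1.2]
opening: 0.995
```

```bash
python3 plan.py 424.3 -67 22 104.75
python3 - <<'E'
from h import *
from workcell import optics
for n in("scene",):
    c=optics.read_camera(n); save(c["img"][160:300,150:300],f"pics/{n}2.png",4)
E
```

```text
t 2.83 pos [424.8 -67.6  23. ] yaw [-0.251  0.968 -0.   ] F [-0.1  0.2 -1.2] op 0.995 q [ 0.37  0.42 -0.41  2.28  0.35  0.5  -0.07]
row [0.005, -0.002, 0.007, 0.0, 0.0, -0.003]
```

View pics/scene2.png

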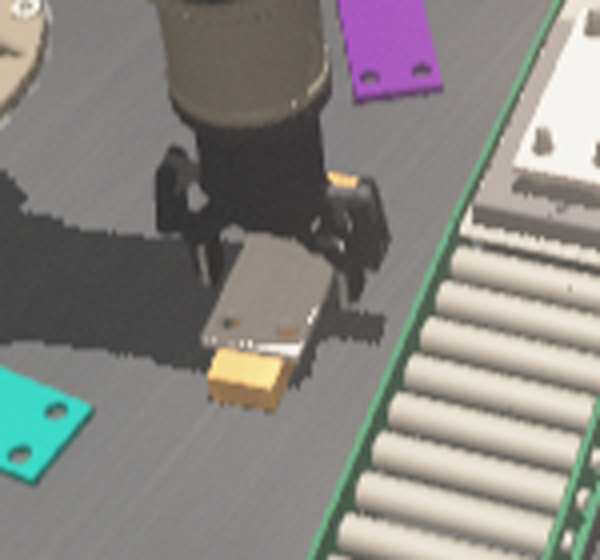

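The fingers straddle the plate. I close on it, 64 mm wide.

play_rows([
  [0, 0, 0, 0, 0, 0],
  [0, 0, 0, 0, 0, 0],
  [0, 0, 0, 0, 0, 0],
  [0, 0, 0, 0, 0, 0],
  [0, 0, 0, 0, 0, 0],
  [0, 0, 0, 0, 0, 0],
], claw=58)

```text
time_s: 3.62
position: [424.8, -67.7, 23.3]
tcp_rot: [0.612, 0.791, -0.0, 0.0]
contact_force: [-3.2, -0.1, 16.5]
opening: 0.732
```

play_rows([
  [0, 0, 0, 0, 0, 0],
  [0, 0, -0.05, 0, 0, 0],
  [0, 0, -0.1, 0, 0, 0],
  [0, 0, -0.15, 0, 0, 0],
])

```text
time_s: 4.12
position: [424.6, -67.6, 45.7]
tcp_rot: [0.612, 0.791, 0.0, 0.0]
contact_force: [0.2, 0.8, -1.6]
opening: 0.734
```

```bash
python3 plan.py 424.3 -67 22 104.75
python3 - <<'E'
from h import *
from workcell import optics
for n in("scene",):
    c=optics.read_camera(n); save(c["img"][160:300,150:300],f"pics/{n}3.png",4)
E
```

```text
t 4.12 pos [424.6 -67.6  45.7] yaw [-0.25   0.968 -0.   ] F [ 0.2  0.8 -1.6] op 0.734 q [ 0.4   0.37 -0.44  2.27  0.3   0.55 -0.03]
row [0.005, -0.001, 0.158, 0.0, 0.0, -0.003]
```

View pics/scene3.png

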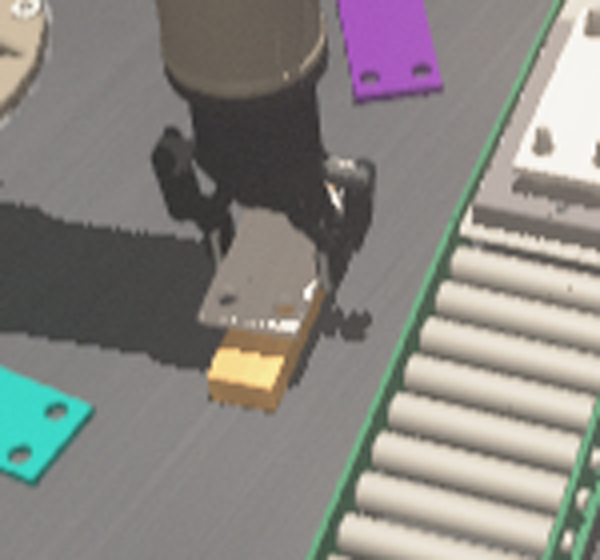

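The plate is gripped (opening 0.734) and lifted about 22 mm off the timber, level. Next I refine the pin positions using tips at 172 mm and pin bases at 154 mm.

```bash
python3 - <<'E'
from h import *
import pickle
d=pickle.load(open("c0.pkl","rb"))
a=d["scene"]["img"][155:215,275:325]; save(a,"pics/ps.png",10)
b=d["top"]["img"][172:212,225:290]; save(b,"pics/pt.png",10)
E
python3 plan.py 480 0 230 101.1
```

```text
t 4.17 pos [425.  -67.7  46.4] yaw [-0.25   0.968 -0.   ] F [ 0.7  0.2 -0.7] op 0.734 q [ 0.4   0.37 -0.45  2.27  0.3   0.55 -0.03]
row [0.344, 0.469, -1.224, 0.001, 0.0, 0.038]
```

View pics/ps.png

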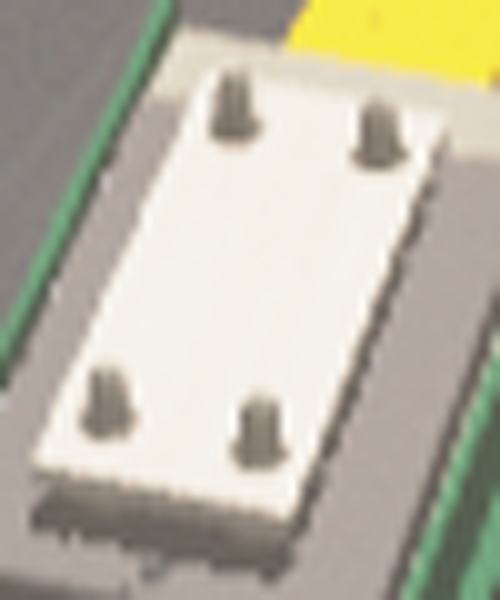

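View pics/pt.png

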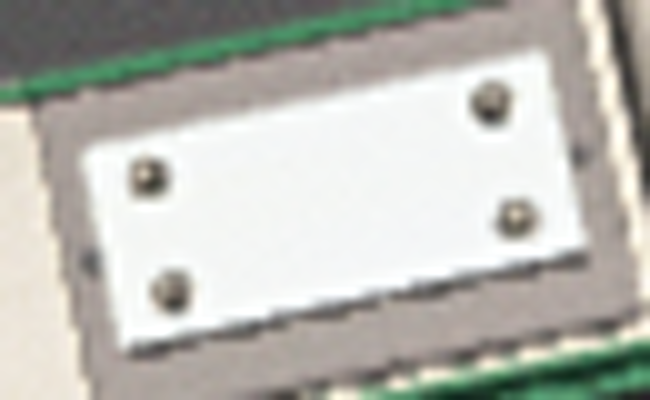

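```bash
cat > m3.py <<'E'
from h import *
import pickle
d=pickle.load(open("c0.pkl","rb"))
from m2 import fit
print("-----")
px=lambda L,o:(np.array(L,float)+.5)/10-.5+np.array(o)
ts=px([(235,74),(378,104),(108,370),(263,400)],(275,155))
bs=px([(235,133),(378,158),(108,428),(262,458)],(275,155))
cs=px([(203,74),(450,120),(293,520),(33,466)],(275,155))
tt=px([(149,178),(172,292),(491,103),(516,217)],(225,172))
ct=px([(82,150),(122,347),(586,250),(546,50)],(225,172))
S,T=d["scene"],d["top"]
print("scene tips172",*fit(ray(S,ts,171)));print("scene base154",*fit(ray(S,bs,154)));print("scene low",*fit(ray(S,cs,154)))
print("top pins",*fit(ray(T,tt,164)));print("top low",*fit(ray(T,ct,154)))
E
python3 m3.py | sed -n '/-----/,$p'
```

```text
-----
scene tips172 [588.10174047  66.03179701] 11.543474 (38.20573043823242, 112.96806335449219)
scene base154 [589.21092312  64.12694426] 11.75193 (38.26883316040039, 112.77352905273438)
scene low [588.74599512  65.00205305] 11.3451805 (65.53992462158203, 149.991455078125)
top pins [584.16512265  68.73064343] 11.341068 (37.11652374267578, 110.96630859375)
top low [584.85468335  68.65110929] 10.965436 (65.28858184814453, 151.1266326904297)
```

Both views agree on the displacement from plate to posts: (165.5, 119.7) mm, with carrier yaw about 11.2°. The camera biases cancel. The TCP target over the carrier is (589.4, 51.9), yaw 101.2°.

play_rows([
  [0, 0, -0.2, 0, 0, 0],
  [0, 0, -0.5, 0, 0, 0],
  [0, 0, -0.8, 0, 0, 0.02],
  [0.1, 0.15, -1, 0, 0, 0.04],
  [0.2, 0.3, -1, 0, 0, 0.04],
  [0.34, 0.47, -1, 0, 0, 0.04],
])

```text
time_s: 4.92
position: [480.6, -0.5, 195.7]
tcp_rot: [0.637, 0.771, 0.0, 0.001]
contact_force: [0.4, -0.1, -2.5]
opening: 0.734
```

```bash
python3 plan.py 589.4 51.9 195 101.2
```

```text
t 4.92 pos [480.6  -0.5 195.7] yaw [-0.188  0.982 -0.001] F [ 0.4 -0.1 -2.5] op 0.734 q [ 0.38  0.21 -0.58  2.05  0.14  0.92 -0.08]
row [0.207, 0.778, 0.006, 0.001, 0.001, -0.004]
```

play_rows([
  [0.04, 0.15, -0.04, 0, 0, 0],
  [0.09, 0.35, -0.04, 0, 0, 0],
  [0.15, 0.55, -0.02, 0, 0, 0],
  [0.19, 0.7, 0, 0, 0, 0],
  [0.207, 0.778, 0, 0, 0, -0.004],
  [0.207, 0.778, 0, 0, 0, -0.004],
])

```text
time_s: 5.68
position: [588.7, 52.1, 194.9]
tcp_rot: [0.634, 0.773, -0.0, -0.0]
contact_force: [-0.6, -0.5, -1.8]
opening: 0.73
```

```bash
python3 plan.py 589.4 51.9 185 101.2
python3 - <<'E'
from h import *
import pickle
from workcell import optics
d={}
for n in("scene","top"):
    c=optics.read_camera(n);d[n]=c
save(d["scene"]["img"][140:230,250:350],"pics/s4.png",6);save(d["top"]["img"][150:230,210:310],"pics/t4.png",6)
pickle.dump(d,open("c1.pkl","wb"))
E
```

```text
t 5.67 pos [588.7  52.1 194.9] yaw [-0.196  0.981  0.   ] F [-0.6 -0.5 -1.8] op 0.73 q [ 0.25  0.39 -0.56  1.82  0.24  1.   -0.21]
row [-0.002, 0.004, 0.066, -0.0, -0.0, 0.001]
```

View pics/s4.png

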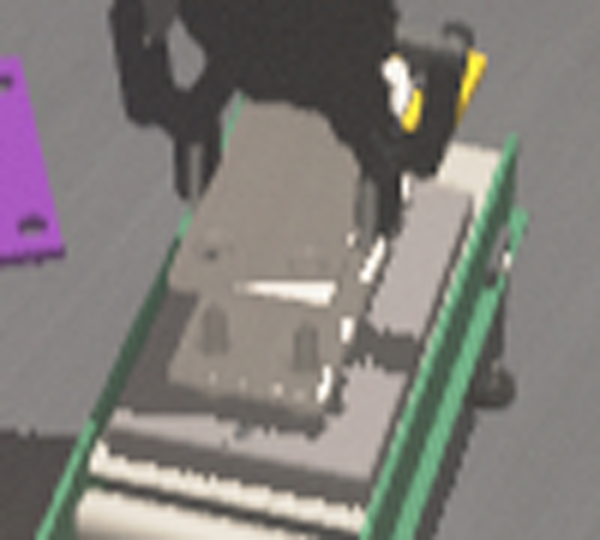

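View pics/t4.png

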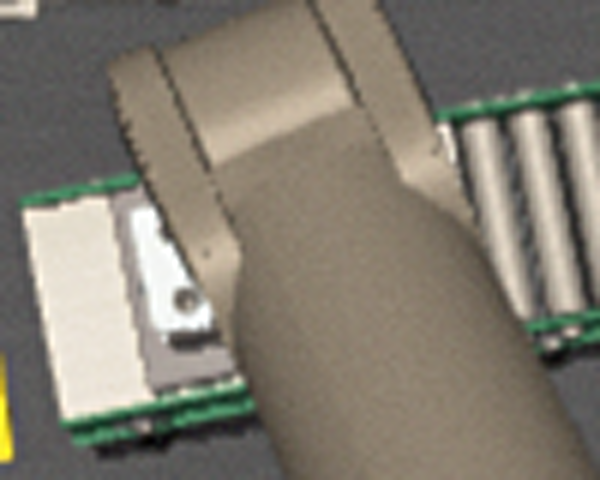

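Run:
```python
from h import *
import pickle
d=pickle.load(open("c1.pkl","rb"))
s=d["scene"]["img"][170:210,275:315].astype(float); s=np.clip((s-60)*2.2,0,255).astype(np.uint8)
t=d["top"]["img"][178:212,228:252].astype(float); t=np.clip((t-20)*1.1,0,255).astype(np.uint8)
save(s,"pics/s4b.png",14);save(t,"pics/t4b.png",16)
```

```text
(no output)
```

View pics/s4b.png

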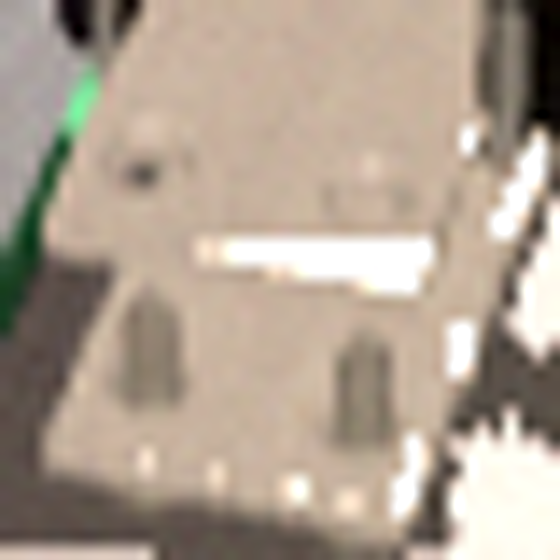

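View pics/t4b.png

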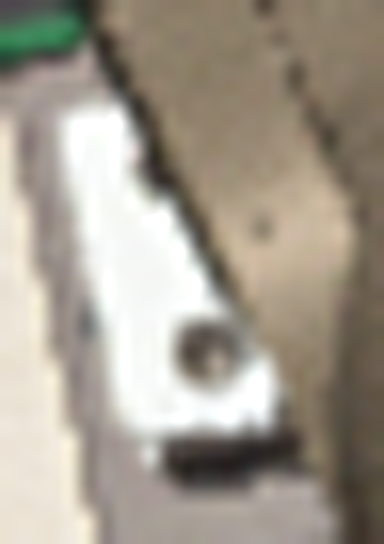

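```bash
cat > m4.py <<'E'
from h import *
import pickle
d=pickle.load(open("c1.pkl","rb"));S,T=d["scene"],d["top"]
px=lambda L,o,k:(np.array(L,float)+.5)/k-.5+np.array(o)
def show(n,P): print(n,P[:,:2].round(1).tolist())
a=np.radians(11.2);X=np.array([np.cos(a),np.sin(a)]);Y=np.array([-np.sin(a),np.cos(a)])
h=ray(S,px([(152,158),(367,187)],(275,170),14),205.7); p=ray(S,px([(150,303),(366,338)],(275,170),14),171)
show("scene holes",h);show("scene pins",p)
e=(h-p)[:,:2]; print("hole-pin in carrier x,y",(e@X).round(1),(e@Y).round(1))
h=ray(T,px([(211,352)],(228,178),16),205.7); p=ray(T,[[(172.5)/10-.5+225,(292.5)/10-.5+172]],164)
show("top hole",h);show("top pin",p);e=(h-p)[:,:2];print("d",(e@X).round(1),(e@Y).round(1))
# expected held-plate hole/corner projections in current scene image if plate centre = post centre mean
C=np.array([588.5,65.2])
for n,u,v in(("corner-x-y",-32,-75),("hole-",-19,-56),("hole+",19,-56),("corner+",32,-75)):
    q=C+u*X+v*Y; print(n,((proj(S,[*q,205.7])[0]-[275,170])*14).round(0))
E
python3 m4.py
```

```text
scene holes [[581.2, 7.2], [616.2, 17.4]]
scene pins [[580.0, 8.2], [616.5, 17.5]]
hole-pin in carrier x,y [ 1.  -0.3] [-1.2 -0.1]
top hole [[554.7, 119.2]]
top pin [[555.1, 119.6]]
d [-0.5] [-0.3]
corner-x-y [ 33. 212.]
hole- [141. 153.]
hole+ [361. 196.]
corner+ [406. 287.]
```

The held plate's holes sit within about 1 mm of the pins in both views: scene hole crop (152,158) and (367,187), top (211,352). I lower gently.

play_rows([
  [-0.002, 0.004, 0.03, 0, 0, 0],
  [-0.002, 0.004, 0.08, 0, 0, 0],
  [-0.002, 0.004, 0.12, 0, 0, 0],
  [-0.002, 0.004, 0.16, 0, 0, 0],
  [-0.002, 0.004, 0.18, 0, 0, 0],
  [-0.002, 0.004, 0.2, 0, 0, 0],
  [-0.002, 0.004, 0.2, 0, 0, 0],
])

```text
time_s: 6.65
position: [589.3, 51.9, 164.9]
tcp_rot: [0.634, 0.773, -0.0, -0.0]
contact_force: [-0.2, 0.5, -1.7]
opening: 0.735
```

```bash
python3 plan.py 589.4 51.9 151.2 101.2
python3 - <<'E'
from h import *
from workcell import optics
c=optics.read_camera("scene");save(np.clip((c["img"][160:220,260:340].astype(float)-40)*1.8,0,255).astype(np.uint8),"pics/s5.png",8)
E
```

```text
t 6.65 pos [589.3  51.9 164.9] yaw [-0.195  0.981  0.   ] F [-0.2  0.5 -1.7] op 0.735 q [ 0.24  0.42 -0.55  1.84  0.27  0.95 -0.23]
row [0.0, 0.0, 0.091, -0.0, -0.0, 0.001]
```

View pics/s5.png

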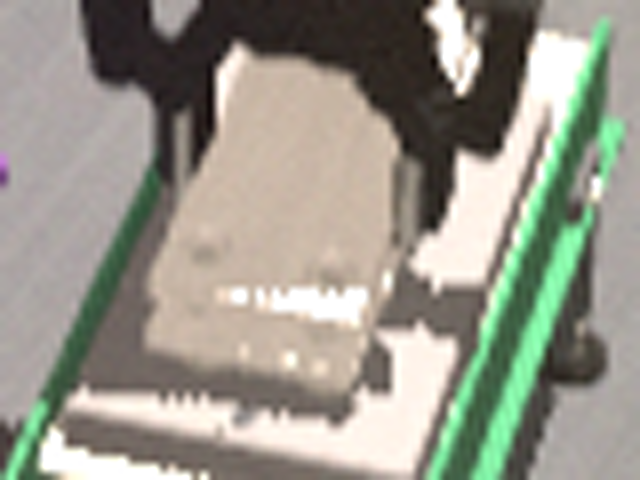

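play_rows([
  [0, 0, 0.01, 0, 0, 0],
  [0, 0, 0.02, 0, 0, 0],
  [0, 0, 0.03, 0, 0, 0],
])

```text
time_s: 7.08
position: [589.4, 51.8, 160.5]
tcp_rot: [0.634, 0.773, 0.0, -0.0]
contact_force: [1.2, 0.4, -1.3]
opening: 0.731
```

play_rows([
  [0, 0, 0.01, 0, 0, 0],
  [0, 0, 0.02, 0, 0, 0],
  [0, 0, 0.03, 0, 0, 0],
])

```text
time_s: 7.45
position: [589.3, 51.8, 157.5]
tcp_rot: [0.634, 0.773, -0.0, 0.0]
contact_force: [-12.4, -3.6, 35.0]
opening: 0.733
```

A force of 35 N up has appeared with the TCP at 157.5. I back off slightly and look.

play_rows([
  [0, 0, -0.01, 0, 0, 0],
  [0, 0, -0.02, 0, 0, 0],
  [0, 0, -0.02, 0, 0, 0],
])

```text
time_s: 7.82
position: [589.6, 51.9, 159.3]
tcp_rot: [0.634, 0.773, 0.0, 0.0]
contact_force: [-1.0, 0.2, 3.2]
opening: 0.731
```

```bash
python3 plan.py 589.4 51.9 151.2 101.2
python3 - <<'E'
from h import *
from workcell import optics
c=optics.read_camera("scene");save(np.clip((c["img"][160:220,260:340].astype(float)-20)*1.6,0,255).astype(np.uint8),"pics/s6.png",9)
c=optics.read_camera("top");save(c["img"][160:220,215:295],"pics/t6.png",9)
E
```

```text
t 7.83 pos [589.6  51.9 159.3] yaw [-0.195  0.981 -0.   ] F [-1.   0.2  3.2] op 0.731 q [ 0.24  0.43 -0.55  1.85  0.27  0.94 -0.24]
row [0.0, -0.001, 0.054, 0.0, 0.0, 0.001]
```

View pics/s6.png

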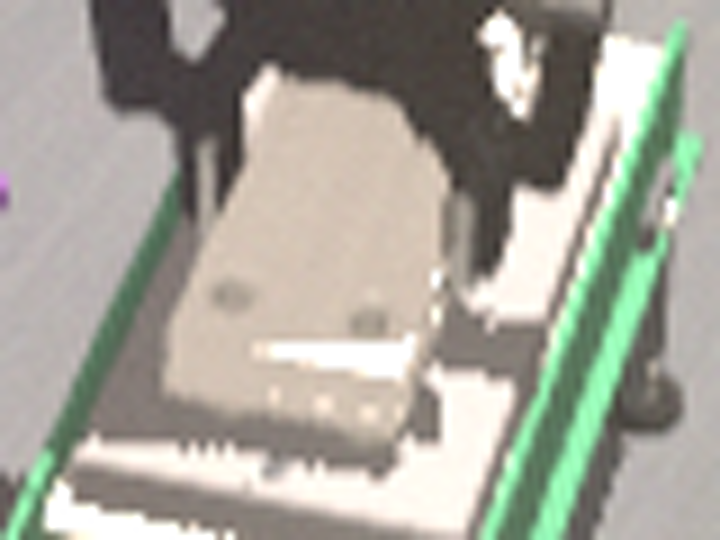

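View pics/t6.png

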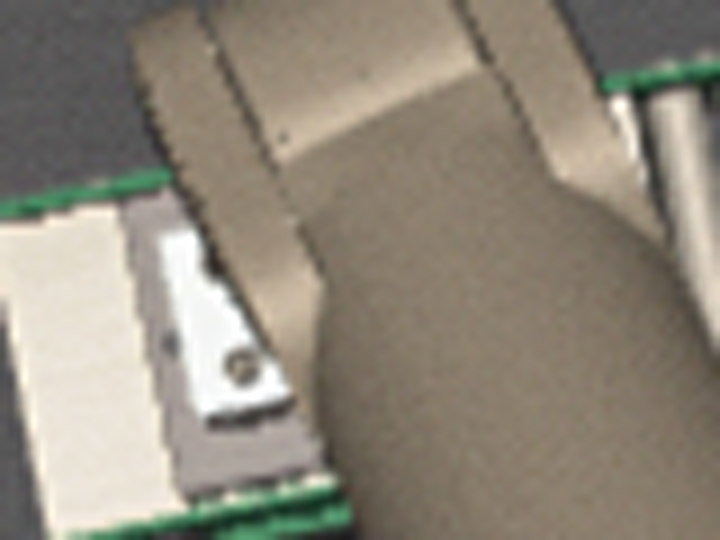

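The pin tips are inside the holes, at s6 (232,295) and (370,322), and nothing has shifted. The reaction points to -x across the lane, so I shift 1.5 mm that way and descend in small steps.

play_rows([
  [0, -0.01, 0, 0, 0, 0],
  [0, -0.01, 0.01, 0, 0, 0],
  [0, -0.01, 0.02, 0, 0, 0],
  [0, -0.01, 0.02, 0, 0, 0],
])

```text
time_s: 8.43
position: [588.3, 51.7, 156.8]
tcp_rot: [0.634, 0.773, 0.0, 0.0]
contact_force: [-0.6, -0.4, 12.0]
opening: 0.734
```

The lateral force is now gone. At this opening the fingertips stand about 3 mm below the TCP, so the 12 N is the tips touching the top of the lower plate. The upper plate is threaded on all four pins with about 5 mm left to slide, well under the 15 mm drop limit. I unload the tips and release.

play_rows([
  [0, 0, -0.002, 0, 0, 0],
  [0, 0, -0.002, 0, 0, 0],
])

```text
time_s: 8.68
position: [588.3, 51.7, 156.8]
tcp_rot: [0.634, 0.773, 0.0, 0.0]
contact_force: [1.0, -0.3, 8.6]
opening: 0.731
```

play_rows([
  [0, 0, 0, 0, 0, 0],
  [0, 0, 0, 0, 0, 0],
  [0, 0, 0, 0, 0, 0],
  [0, 0, 0, 0, 0, 0],
], claw=76)

```text
time_s: 9.18
position: [587.8, 51.5, 156.3]
tcp_rot: [0.634, 0.773, -0.0, -0.0]
contact_force: [0.0, 1.1, -0.2]
opening: 0.89
```

```bash
python3 plan.py 589.4 51.9 151.2 101.2
python3 - <<'E'
from h import *
from workcell import optics
c=optics.read_camera("scene");save(np.clip((c["img"][160:220,260:340].astype(float)-20)*1.6,0,255).astype(np.uint8),"pics/s7.png",9)
E
```

```text
t 9.18 pos [587.8  51.5 156.3] yaw [-0.195  0.981  0.   ] F [ 0.   1.1 -0.2] op 0.89 q [ 0.24  0.43 -0.55  1.85  0.27  0.93 -0.24]
row [0.0, 0.011, 0.034, -0.0, -0.0, 0.001]
```

View pics/s7.png

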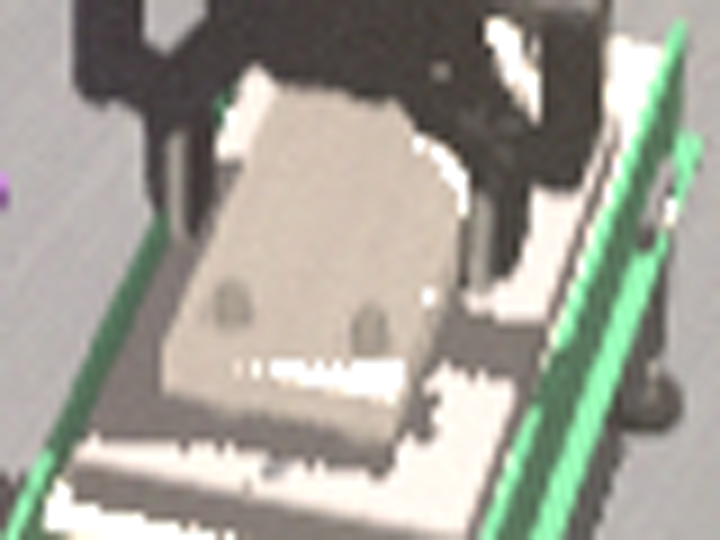

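The pins now protrude well through the upper plate, at s7 (232,305) and (370,330), so it has settled. I lift clear, move uphill and inspect.

play_rows([
  [0, 0, -0.05, 0, 0, 0],
  [0, 0, -0.15, 0, 0, 0],
  [0, 0, -0.3, 0, 0, 0],
  [0, 0, -0.45, 0, 0, 0],
  [0.3, -0.03, -0.45, 0, 0, 0],
  [0.6, -0.03, -0.45, 0, 0, 0],
  [0.9, -0.03, -0.45, 0, 0, 0],
  [1, -0.03, -0.45, 0, 0, 0],
])

```text
time_s: 10.22
position: [553.4, 201.0, 225.3]
tcp_rot: [0.633, 0.774, 0.001, 0.0]
contact_force: [0.0, -0.8, -0.6]
opening: 0.892
```

```bash
python3 plan.py 564 180 180 101.2
python3 - <<'E'
from h import *
import pickle
from workcell import optics
d={}
for n in("scene","top"):
    c=optics.read_camera(n);d[n]=c
save(d["scene"]["img"][150:220,260:340],"pics/s8.png",9);save(d["top"]["img"][150:230,200:310],"pics/t8.png",7)
pickle.dump(d,open("c2.pkl","wb"))
E
```

```text
t 10.22 pos [553.4 201.  225.3] yaw [-0.199  0.98   0.001] F [ 0.  -0.8 -0.6] op 0.892 q [ 0.04  0.36 -0.62  1.79  0.24  1.06 -0.47]
row [-0.151, 0.041, 0.302, 0.001, -0.001, 0.003]
```

View pics/s8.png

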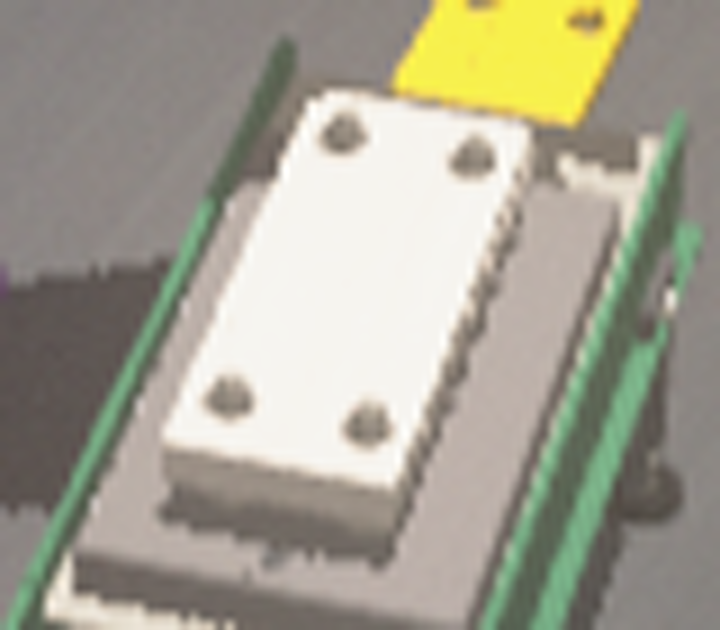

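View pics/t8.png

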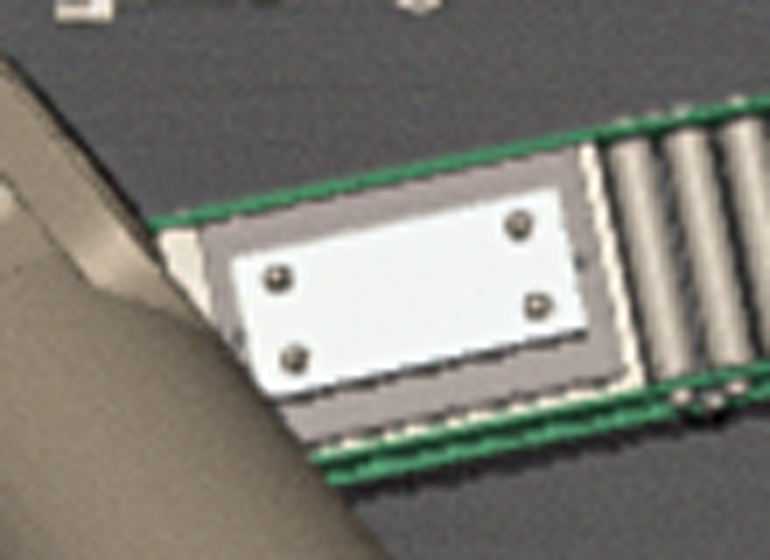

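Both plates are stacked flush and flat, with all four pins protruding: t8 (277,277), (294,357), (519,224), (539,305). I re-measure the carrier for the push.

```bash
python3 - <<'E' | sed -n '/---/,$p'
from m2 import fit
from h import *
import pickle
d=pickle.load(open("c2.pkl","rb"));S,T=d["scene"],d["top"]
px=lambda L,o,k:(np.array(L,float)+.5)/k-.5+np.array(o)
print("---")
print(*fit(ray(T,px([(277,277),(294,357),(519,224),(539,305)],(200,150),7),168)))
print(*fit(ray(T,px([(233,257),(270,393),(588,332),(556,187)],(200,150),7),162)))
print("scene plate",*fit(ray(S,px([(318,90),(530,125),(397,490),(165,443)],(260,150),9),162)))
print("scene tips",*fit(ray(S,px([(343,115),(473,140),(230,377),(367,405)],(260,150),9),171)))
# lane edge (plate end) and uphill end from first picture
e=ray(T,px([(588,145),(640,385)],(200,150),7),110);print("edge",e.round(1).tolist())
E
```

```text
---
[584.29438862  68.51703751] 11.366537 (37.79514694213867, 112.50350952148438)
[584.35693269  66.83629864] 11.239211 (67.5491943359375, 149.66928100585938)
scene plate [587.65032904  65.33954717] 12.279083 (63.3697395324707, 151.5299835205078)
scene tips [587.55348432  65.24966103] 11.452023 (37.74525451660156, 111.35264587402344)
edge [[658.5, -14.1, 110.0], [545.2, -36.2, 110.0]]
```

play_rows([
  [-0.05, 0.02, 0, 0, 0, 0],
  [-0.1, 0.04, 0, 0, 0, 0],
  [-0.13, 0.04, 0.1, 0, 0, 0],
  [-0.13, 0.04, 0.2, 0, 0, 0],
  [-0.13, 0.04, 0.3, 0, 0, 0],
  [-0.13, 0.04, 0.3, 0, 0, 0],
], claw=0)

```text
time_s: 11.08
position: [563.0, 179.8, 177.2]
tcp_rot: [0.634, 0.773, -0.001, -0.001]
contact_force: [-0.2, 0.9, 0.5]
opening: 0.001
```

```bash
python3 plan.py 563.1 182.6 128 101.3
```

```text
t 11.07 pos [563.  179.8 177.2] yaw [-0.196  0.981  0.   ] F [-0.2  0.9  0.5] op 0.001 q [ 0.05  0.42 -0.6   1.83  0.28  0.98 -0.46]
row [0.018, 0.005, 0.328, -0.002, -0.0, 0.0]
```

play_rows([
  [0.02, 0.004, 0.08, 0, 0, 0],
  [0.02, 0.004, 0.16, 0, 0, 0],
  [0.02, 0.004, 0.23, 0, 0, 0],
  [0.02, 0.004, 0.29, 0, 0, 0],
  [0.02, 0.004, 0.327, 0, 0, 0],
  [0.02, 0.004, 0.327, 0, 0, 0],
])

```text
time_s: 11.82
position: [563.8, 182.9, 129.5]
tcp_rot: [0.634, 0.773, -0.0, -0.0]
contact_force: [0.0, 0.2, 0.0]
opening: 0.004
```

```bash
python3 plan.py 563.1 182.6 128 101.3;  python3 - <<'E'
from h import *
from workcell import optics
c=optics.read_camera("scene");save(c["img"][140:215,265:345],"pics/s9.png",9)
E
```

```text
t 11.82 pos [563.8 182.9 129.5] yaw [-0.195  0.981  0.   ] F [0.  0.2 0. ] op 0.004 q [ 0.03  0.48 -0.57  1.87  0.33  0.89 -0.51]
row [-0.001, -0.005, 0.01, -0.0, -0.0, -0.0]
```

View pics/s9.png

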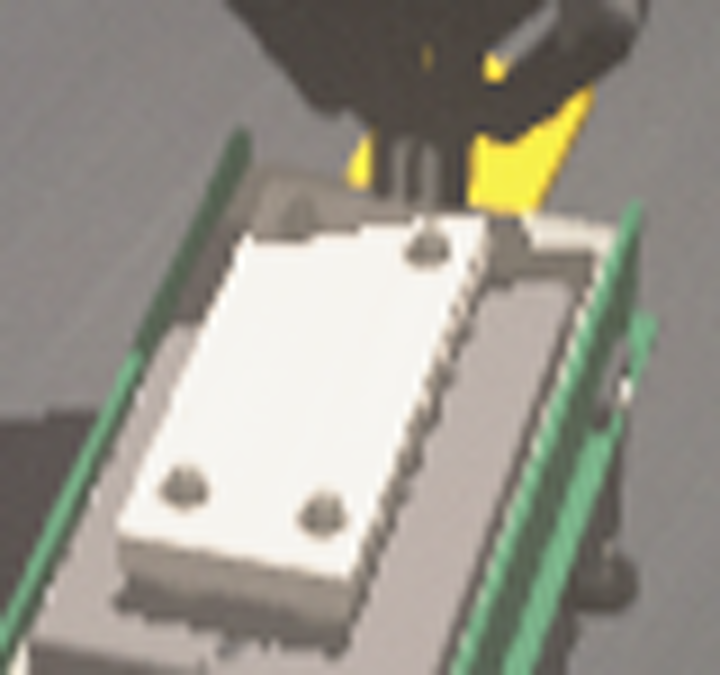

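The closed fingers stand behind the carrier's uphill face, centred, at s9 (415,180). I start a slow push.

play_rows([
  [-0.02, -0.003, 0.006, 0, 0, 0],
  [-0.05, -0.003, 0.006, 0, 0, 0],
  [-0.08, -0.003, 0.006, 0, 0, 0],
  [-0.11, -0.003, 0.006, 0, 0, 0],
  [-0.14, -0.003, 0.006, 0, 0, 0],
  [-0.18, -0.003, 0.006, 0, 0, 0],
  [-0.22, -0.003, 0.006, 0, 0, 0],
  [-0.26, -0.003, 0.006, 0, 0, 0],
])

```text
time_s: 12.88
position: [571.0, 145.2, 129.1]
tcp_rot: [0.634, 0.773, 0.001, -0.0]
contact_force: [-0.9, 5.3, 0.3]
opening: 0.001
```

```bash
python3 plan.py 563.1 182.6 128 101.3;  python3 - <<'E'
from h import *
from workcell import optics
c=optics.read_camera("scene");save(c["img"][140:235,245:345],"pics/s10.png",7)
E
```

```text
t 12.88 pos [571.  145.2 129.1] yaw [-0.196  0.981  0.001] F [-0.9  5.3  0.3] op 0.001 q [ 0.09  0.47 -0.57  1.87  0.32  0.89 -0.44]
row [0.255, -0.003, 0.008, 0.0, -0.001, 0.0]
```

View pics/s10.png

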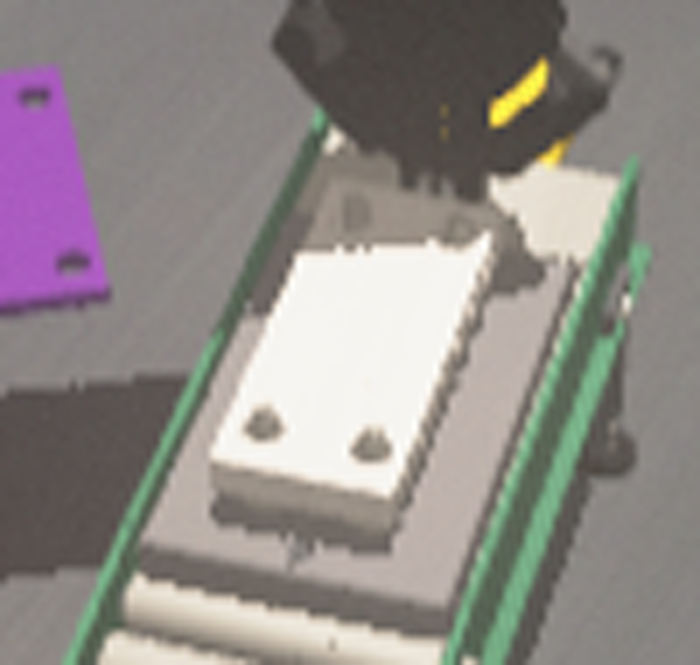

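play_rows([
  [-0.03, 0, 0, 0, 0, 0],
  [-0.07, 0, 0, 0, 0, 0],
  [-0.11, 0, 0, 0, 0, 0],
  [-0.15, 0, 0, 0, 0, 0],
  [-0.19, 0, 0, 0, 0, 0],
  [-0.23, 0, 0, 0, 0, 0],
  [-0.27, 0, 0, 0, 0, 0],
  [-0.31, 0, 0, 0, 0, 0],
])

```text
time_s: 13.92
position: [580.1, 99.7, 129.0]
tcp_rot: [0.634, 0.773, 0.0, -0.0]
contact_force: [-1.7, 6.4, 0.5]
opening: -0.001
```

play_rows([
  [-0.03, 0, 0, 0, 0, 0],
  [-0.06, 0, 0, 0, 0, 0],
  [-0.09, 0, 0, 0, 0, 0],
  [-0.12, 0, 0, 0, 0, 0],
  [-0.15, 0, 0, 0, 0, 0],
  [-0.18, 0, 0, 0, 0, 0],
  [-0.2, 0, 0, 0, 0, 0],
])

```text
time_s: 14.8
position: [586.0, 70.4, 129.2]
tcp_rot: [0.634, 0.773, 0.001, -0.0]
contact_force: [-1.2, 6.3, 1.1]
opening: -0.001
```

```bash
python3 plan.py 563.1 182.6 128 101.3;  python3 - <<'E'
from h import *
from workcell import optics
c=optics.read_camera("scene");save(c["img"][150:265,225:345],"pics/s11.png",6)
E
```

```text
t 14.8 pos [586.   70.4 129.2] yaw [-0.196  0.981  0.001] F [-1.2  6.3  1.1] op -0.001 q [ 0.21  0.47 -0.56  1.87  0.31  0.89 -0.3 ]
row [0.763, -0.003, 0.009, 0.0, -0.001, 0.0]
```

View pics/s11.png

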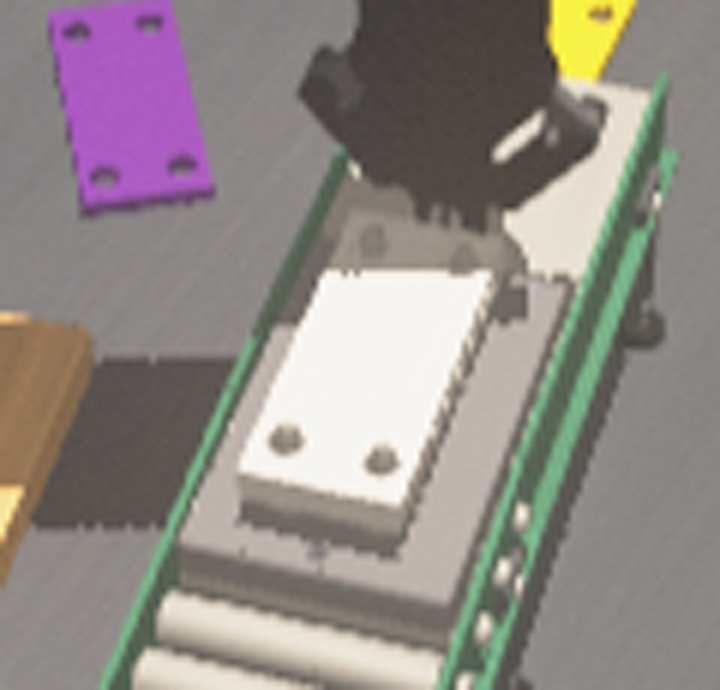

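The carrier's middle is about at the edge, square and loaded. I nudge it over slowly, then stop.

play_rows([
  [-0.03, 0, 0, 0, 0, 0],
  [-0.06, 0, 0, 0, 0, 0],
  [-0.09, 0, 0, 0, 0, 0],
  [-0.12, 0, 0, 0, 0, 0],
  [-0.14, 0, 0, 0, 0, 0],
])

```text
time_s: 15.48
position: [590.2, 49.6, 129.2]
tcp_rot: [0.634, 0.773, 0.0, -0.0]
contact_force: [-1.3, 5.1, 3.5]
opening: 0.004
```

```bash
python3 plan.py 563.1 182.6 128 101.3;  python3 - <<'E'
from h import *
from workcell import optics
c=optics.read_camera("scene");save(c["img"][150:265,225:345],"pics/s12.png",6)
E
```

```text
t 15.47 pos [590.2  49.6 129.2] yaw [-0.196  0.981  0.001] F [-1.3  5.1  3.5] op 0.004 q [ 0.24  0.47 -0.55  1.87  0.31  0.89 -0.26]
row [0.905, -0.003, 0.009, 0.0, -0.001, 0.0]
```

View pics/s12.png

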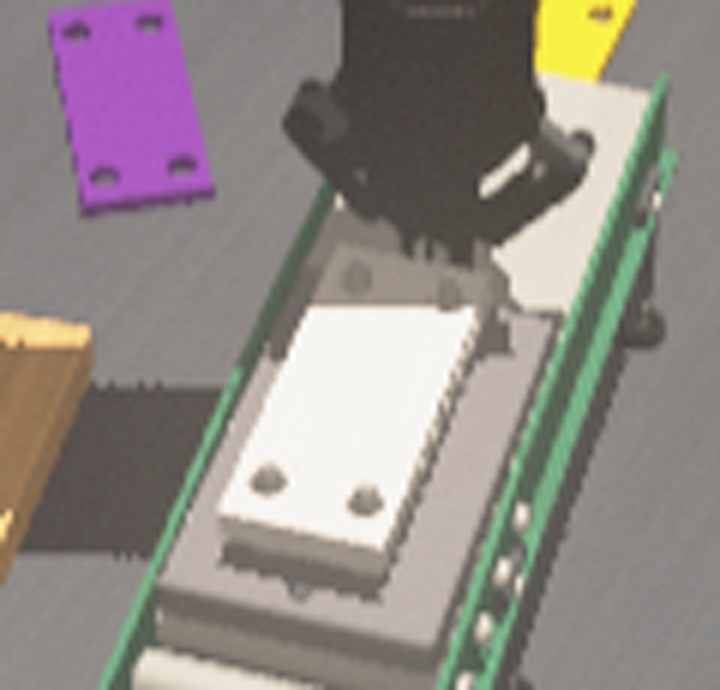

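play_rows([
  [-0.02, 0, 0, 0, 0, 0],
  [-0.04, 0, 0, 0, 0, 0],
  [-0.06, 0, 0, 0, 0, 0],
  [-0.06, 0, 0, 0, 0, 0],
])

```text
time_s: 16.02
position: [591.9, 39.3, 128.8]
tcp_rot: [0.635, 0.773, -0.0, 0.0]
contact_force: [0.1, 0.3, 1.6]
opening: 0.002
```

```bash
python3 plan.py 563.1 182.6 128 101.3;  python3 - <<'E'
from h import *
from workcell import optics
c=optics.read_camera("scene");save(c["img"][150:280,215:345],"pics/s13.png",6)
E
```

```text
t 16.02 pos [591.9  39.3 128.8] yaw [-0.195  0.981 -0.001] F [0.1 0.3 1.6] op 0.002 q [ 0.25  0.47 -0.55  1.87  0.31  0.89 -0.25]
row [0.975, -0.002, 0.005, -0.0, 0.0, -0.001]
```

View pics/s13.png

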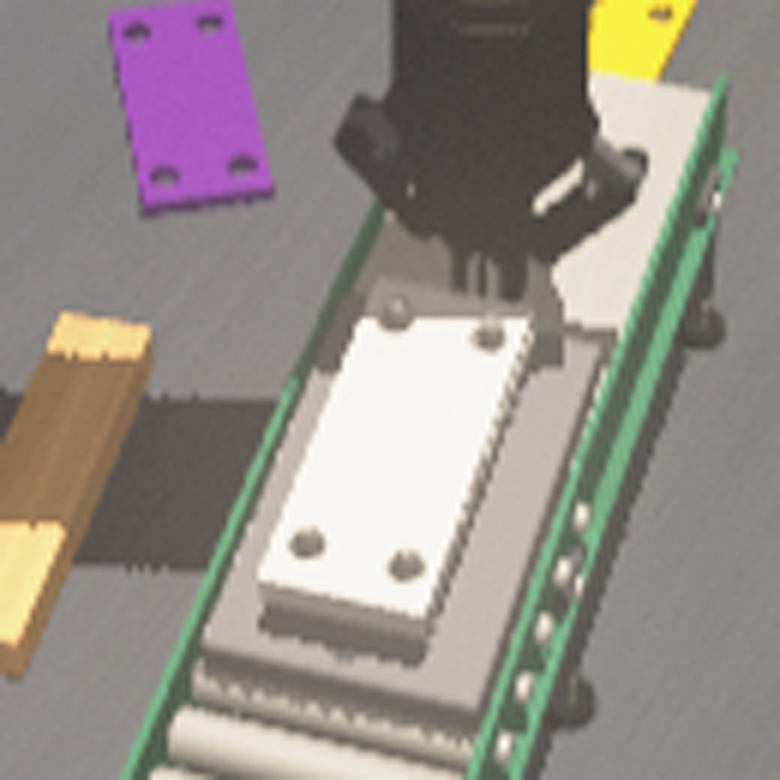

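The carrier is on its own and rolling. I back the tool off uphill and let it run.

play_rows([
  [0.05, 0, 0, 0, 0, 0],
  [0.12, 0, 0, 0, 0, 0],
  [0.2, 0, 0, 0, 0, 0],
  [0.25, 0, 0, 0, 0, 0],
  [0.25, 0, 0, 0, 0, 0],
  [0.25, 0, 0, 0, 0, 0],
  [0.25, 0, 0, 0, 0, 0],
  [0.25, 0, 0, 0, 0, 0],
])

```text
time_s: 17.08
position: [584.6, 76.5, 128.9]
tcp_rot: [0.634, 0.773, -0.0, -0.0]
contact_force: [-1.1, 0.4, -0.2]
opening: 0.003
```

Run:
```python
from h import *
from workcell import optics
c=optics.read_camera("scene");save(c["img"][150:400,180:360],"pics/s14.png",2.4)
```

```text
(no output)
```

View pics/s14.png

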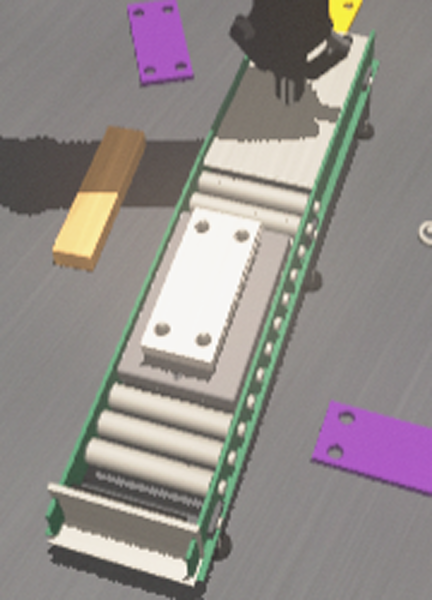

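It is rolling freely and stays square, with the plates seated. I wait, raising the tool.

play_rows([
  [0, 0, -0.1, 0, 0, 0],
  [0, 0, -0.3, 0, 0, 0],
  [0, 0, -0.5, 0, 0, 0],
  [0, 0, -0.6, 0, 0, 0],
  [0, 0, -0.6, 0, 0, 0],
  [0, 0, -0.6, 0, 0, 0],
  [0, 0, -0.6, 0, 0, 0],
  [0, 0, -0.6, 0, 0, 0],
])

```text
time_s: 18.12
position: [584.3, 76.9, 218.3]
tcp_rot: [0.634, 0.773, -0.0, -0.0]
contact_force: [-1.2, -0.0, -0.1]
opening: 0.001
```

play_rows([
  [0, 0, 0, 0, 0, 0],
  [0, 0, 0, 0, 0, 0],
  [0, 0, 0, 0, 0, 0],
  [0, 0, 0, 0, 0, 0],
  [0, 0, 0, 0, 0, 0],
  [0, 0, 0, 0, 0, 0],
  [0, 0, 0, 0, 0, 0],
  [0, 0, 0, 0, 0, 0],
])

```text
time_s: 19.12
position: [584.6, 76.9, 219.0]
tcp_rot: [0.634, 0.773, 0.0, 0.0]
contact_force: [-0.4, 0.2, -0.0]
opening: 0.003
```

play_rows([
  [0, 0, 0, 0, 0, 0],
  [0, 0, 0, 0, 0, 0],
  [0, 0, 0, 0, 0, 0],
  [0, 0, 0, 0, 0, 0],
  [0, 0, 0, 0, 0, 0],
  [0, 0, 0, 0, 0, 0],
  [0, 0, 0, 0, 0, 0],
  [0, 0, 0, 0, 0, 0],
])

```text
time_s: 20.12
position: [584.6, 76.9, 218.9]
tcp_rot: [0.634, 0.773, 0.0, -0.0]
contact_force: [1.1, -0.3, -1.4]
opening: 0.001
```

Run:
```python
from h import *
from workcell import optics
c=optics.read_camera("scene");save(c["img"][240:400,180:320],"pics/s15.png",3.7)
c=optics.read_camera("top");save(c["img"],"pics/t15.png",1.4)
```

```text
(no output)
```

View pics/s15.png

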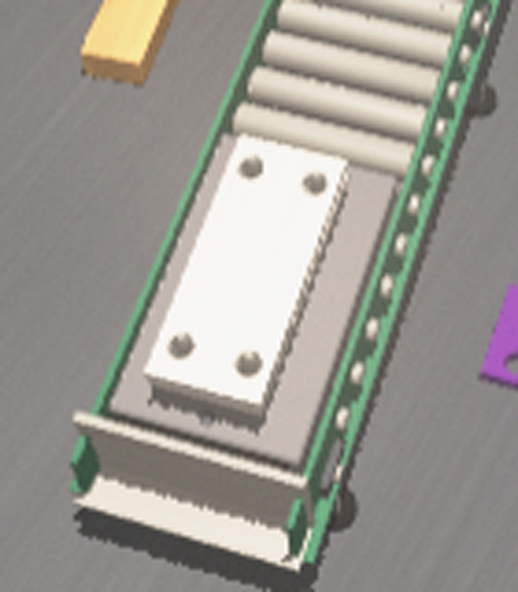

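View pics/t15.png

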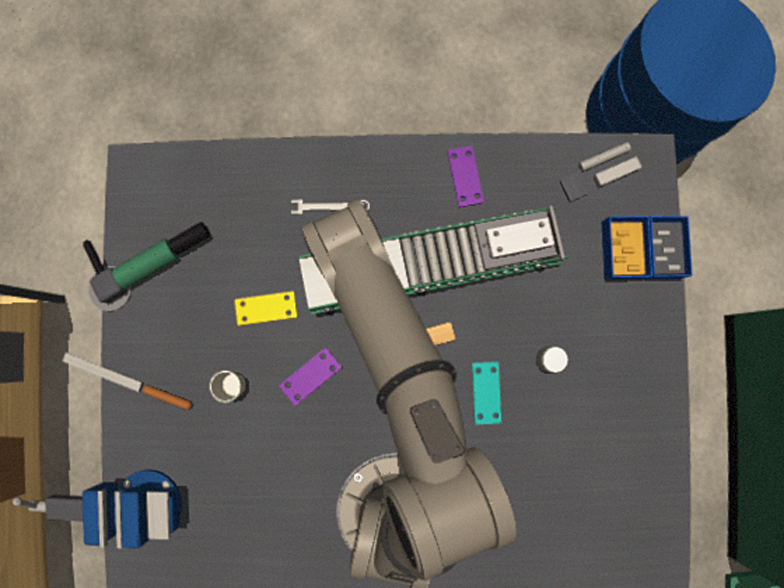

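The carrier rests against the stop, square, with both plates over the posts; in s15 the pins show at (252,167), (315,183), (181,345) and (249,362). The cup, tin and spanner are unmoved. One last check that it is at rest.

Run:
```python
from h import *
from workcell import optics
a=optics.read_camera("top")["img"].astype(int)
for _ in range(8): b=optics.read_camera("top")
S=optics.read_camera("scene")
b_=b["img"].astype(int); print("diff carrier",np.abs(a-b_)[145:205,335:410].mean(), "bg",np.abs(a-b_)[300:400,80:160].mean())
save(b["img"][140:200,330:410],"pics/t16.png",9)
```

```text
diff carrier 2.700962962962963 bg 3.2632083333333335
```

View pics/t16.png

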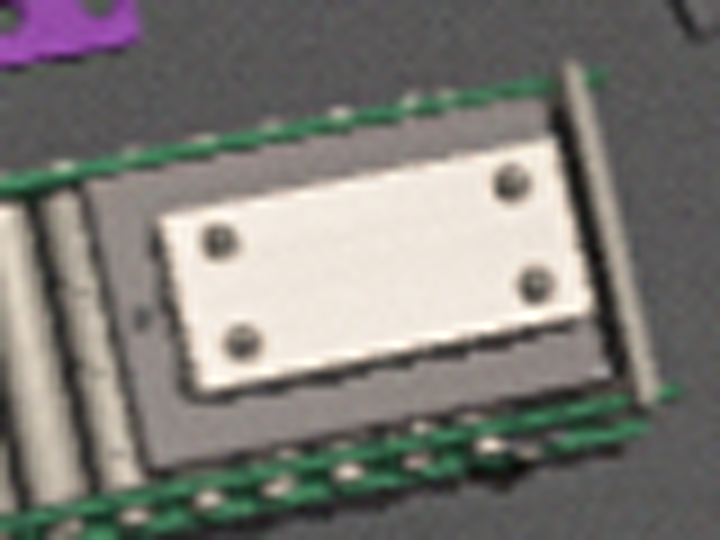

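The carrier is at rest, since the difference between pictures is at noise level, and its front meets the stop. I hand the job in.

```bash
python3 -c "
from workcell import r
print(r.sign_off())"
```

```text
the job is handed in; nothing more can be done
None
```

I took the white plate off the timber, threaded it over the four posts and released it. Then I pushed the carrier slowly (about 5–6 N) over the edge, and it ran down to the stop by itself. The job was handed in after about 20.6 s, and no verdict was reported.

- **Last checks:** both views show the carrier square against the stop, with both plates flat over all four pins. Pictures about 0.4 s apart differ only by noise, so it is at rest, and the tool is clear of everything. By eye, the cup, tin and spanner have not moved.
- **What did not go cleanly:** while lowering, the fingertips met what I took to be the lower plate's edge, with a peak of 35 N. I backed off, shifted 1.5 mm and released with the plate on the pins. It slid the last 5 mm or so, by my estimate, so that part was a short slide and not a lowering.
- **What disagreed:** the two cameras differed by 4–5 mm in absolute position, but agreed within about 1 mm on the offset between plate and posts, which I used.
- **Not measured:** I judged the final plate depth and the gap to the stop from the pictures only.

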